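# Check a hotplate's surface with a right-angle contact probe

## Task

Swing the support ring to either side until it no longer hangs over the hotplate's round plate. Then take the yellow contact-thermometer probe from its cradle and, keeping it level, press its sprung foot gently and squarely onto the red dot in the middle of the plate, then the blue dot, then the green one, holding it pressed in for about a second on each. Lay the probe back in both saddles of its cradle, pointing the way it did, and leave everything else on the bench where it is.

Things in the scene. Friction and masses are not known exactly. Their poses are not given: they have to be found in the camera images.
- hotplate: light grey hotplate stirrer fixed to the bench; grey sloping panel with two knobs on its robot side (-x). Origin on the bench under the centre of its round white plate, x towards the support rod, z up. Plate 150 mm across, flat top 100 mm up. Case x -160 to +130 mm, 170 mm wide, 84 mm high. Steel rod 12 mm thick at x = +112 mm, y = 0, its top 250 mm up
- rod_axis (a point): point on the axis of the support rod at the height of the support ring, 200 mm above the bench; the ring swings about the vertical through it
- ring (a joint): swing of the steel support ring about the rod, rad: 0 when it hangs over the plate's centre, positive counter-clockwise seen from above, stops at -1.9 and +1.9. The clamp turns stiffly (about 2 N at the ring) and stays where it is left
- ring_center (a point): centre of the support ring's opening, 112 mm from the rod's axis, 200 mm above the bench. The ring is a level dark steel hoop of 8 mm bar, 84 mm across inside, 100 mm outside, open in the middle so that closed fingers can reach into it; an arm of 8 mm bar joins it to the clamp on the rod
- dot_red: red adhesive check dot 20 mm across, flat on the white plate near its centre; origin at the dot's centre on the plate's surface
- dot_blue: blue adhesive check dot 20 mm across on the plate near its edge; origin at its centre
- dot_green: green adhesive check dot 20 mm across on the plate near its edge, across the middle from the blue one; origin at its centre
- cradle: low steel cradle fixed to the bench; origin on the bench under its middle, x along the probe towards its foot. Base plate 150 x 70 x 8 mm. Two saddles at x = -45 and +45 mm, each 6 mm thick and 44 mm wide, with flat seats 64 mm above the bench between cheeks 28 mm apart, flared at the top, 92 mm high
- probe: yellow cordless probe, black bands round its middle, 0.1 to 0.17 kg. Flat-sided handle 130 mm long (x), 22 wide (y), 20 high (z); origin at its middle, x towards the foot, z up. A 6 mm steel stem leaves the front and bends down to a brass foot 115 mm ahead of the origin, underside 52 mm below it. In the cradle it lies level, origin 74 mm above the bench
- foot_tip (a point): centre of the underside of the probe's round brass foot, 14 mm across
- probe_foot (a joint): how far the probe's sprung foot is pushed up into its sleeve, m: 0 free, 0.007 bottomed; the spring gives about 0.6 N at first and 3 N at the bottom
- white_bottle: white wide-mouth bottle with black cap, 86 mm across, 155 mm high; origin under its middle; to be left alone
- amber_bottle: amber bottle, 68 mm across, 150 mm high; origin under its middle; to be left alone
- conical_flask: glass conical flask, 82 mm across, 116 mm high; origin under its middle; to be left alone
- beaker: glass beaker, 60 mm across, 75 mm high; origin under its middle; to be left alone
- cork_ring: cork flask ring, 90 mm across, 30 mm high; origin under its middle; to be left alone
- spatula: steel lab spatula with wooden grip, 174 mm long, 16 mm wide, lying on the bench; origin on the bench under its middle, x along it; to be left alone
- weighing_dish: white open square weighing boat 60 x 60 mm, 16 mm high; origin under its middle; to be left alone
There are look-alikes about, which are no part of the job. There is more than one size of the probe; the one meant has the size given above.

How it is judged:
By the outcome, as a careful person would: the job done as asked, in the order asked, and still so for the second after the job is handed in, with the robot touching nothing.
It also fails if it takes over 72 s, if anything falls off the work surface, if the arm or the gripper's body presses on something with over 40 N, if the wrist force passes 120 N, or if a joint passes its speed limit or range.

## Robot

A 6-joint arm with a two-finger parallel gripper is mounted at the origin on the work surface. World frame = base frame: x ahead of the robot, y to its left, z up, the work surface at z = 0. Lengths are in m, angles in rad, forces in N, time in s.
With the tool pointing down it reaches from about 0.35 to 0.85 m from the base axis. Payload 8.1 kg.
Tool frame: the origin (TCP) lies on the centre line of the jaws, within the pads' length; the fingertips stand robot.tips_ahead ahead of it and the grasp point (between the pads) lies 6 mm ahead of it (robot.tips_ahead is the distance from the TCP to the fingertips, in m); z points along the fingers, y is the line along which they close (so a half turn about z gives the same grasp; the last joint's range is limited). The gripper opens to 93 mm and grips with 3 to 60 N. Pads are 15 mm wide; open, the fingers measure 128 mm over their backs; the gripper's body (75 mm by 188 mm) begins 65 mm behind the grasp point.
Start: joints at [-1.282, 0.13, 1.488, -0, 1.523, -0.085], TCP at [0.219, -0.559, 0.206] pointing down, gripper open.
Joint ranges: [-2.96, 2.96], [-0.89, 2.26], [0.02, 2.5], [-1.34, 4.48], [0, 2.73], [-2.66, 2.66]. Speed limits (rad/s): [2.39, 2.39, 2.79, 3.14, 3.14, 3.14].

## Interface

Orientations are given as a rotation vector (axis times angle).
In Python, from plant import robot gives the robot as it stands.
- The arm moves only by the tool apply_moves, never from a script. Its arguments are lists of equal length, an entry for each row: "delta_pos": the shift along the tool's x, y, z in cm, a list of three; "twist": the turn about the tool's z in rad. A call has 1 to 8 rows; each row shifts and turns the commanded pose from where the row before left it, along the tool's axes as they then stand; what a row does not reach is not made up. A row lasts 1/8 s, in which the tool goes at most 62.5 mm and 10.7 degrees, less where a joint would pass 70% of its speed; a pose out of reach is approached as far as the arm can. A call with a gripper value outside its range is refused whole. "gripper" is the finger opening in cm, from 0 to 9.3, set as the call begins (left out, the last holds). The fingers move at their own pace and stop on an object; "squeeze" is the grip in N (left out, the last holds). Time passes only in rows, so rows that do not move let the fingers close. It gives the time, the measured TCP pose, the force, the opening and the grip force at its end, in the units of the state.
- robot.read_state(): the state, without advancing time (a new reading comes with each control period).
- robot.read_camera(name): name is "side" or "top" or "wrist"; returns a dict with "frame" (400x640x3 uint8, red, green, blue), "vertical_fov" (degrees; the focal length in pixels is half the picture's height over the tangent of half this angle, whatever the lens; pixels are square), "cx", "cy" (the principal point, pixels), "k1" (the pictures are not rectified: a ray, as slopes to the right and down, at radius r is drawn at 1 + k1 r^2 times it, then the intrinsics apply), "R" (3x3) and "t" (3): a world point X has camera coordinates R X + t. Camera axes: x right, y down, z forward; pixel columns grow to the right and rows downward; lengths in m; the calibration is good to about 2 mm. A picture is of the moment at which its call begins. There is no depth.
- robot.close_job(): hands the job in; it is judged then, once.
The state is a dict: "t": time; "q": joint angles; "dq": joint speeds; "joint_torque": joint torques, N m; "tool_pos": TCP position; "orientation": TCP orientation; "force": force on the tool from outside, world axes, zero at the start; "wrist_torque": the same for the moment, N m; "opening": finger opening in m; "gripper_force": force on a finger pad.
Only numpy, scipy, OpenCV 4.12 (cv2) and the standard library are available. Lean on these libraries where they do the work, as an engineer would, in place of code of your own. Each camera call takes 0.05 s, during which the arm holds its last target. There are 200 camera calls.

## Working session

There is one attempt and no reset: what is moved stays moved. The work goes in short steps, Python scripts to look and compute and a tool call to move; the robot and the scene stay as the last step left them, time stands still between calls to the robot, and variables do not carry over. Pictures are saved under pics/ and viewed, at most 10 in all, crops included, and the job is handed in when it is done.

Besides the shell and the picture viewer there is one more tool, called after ">>>" as name([rows], argument=value, ...), one row to a line, values as JSON. apply_moves: Moves the arm, as the interface text tells. Its arguments: {"type":"object","properties":{"delta_pos":{"type":"array"},"twist":{"type":"array"},"gripper":{"type":"number"},"squeeze":{"type":"number"}},"required":["delta_pos","twist"]}

```bash
mkdir -p pics; ls
cat > h.py <<'E'
import numpy as np, cv2
from plant import robot
def K(c):
    h,w=c["frame"].shape[:2]; f=h/2/np.tan(np.radians(c["vertical_fov"])/2)
    return f
def ray(c,u,v):
    f=K(c); d=np.array([(u-c["cx"])/f,(v-c["cy"])/f]); s=d.copy()
    for _ in range(20): s=d/(1+c["k1"]*(s@s))
    R=np.array(c["R"]);t=np.array(c["t"])
    return -R.T@t, R.T@np.array([s[0],s[1],1])
def onz(c,u,v,z):
    o,d=ray(c,u,v); return o+d*(z-o[2])/d[2]
def proj(c,X):
    p=np.array(c["R"])@np.asarray(X,float)+np.array(c["t"]); s=p[:2]/p[2]; s=s*(1+c["k1"]*(s@s))
    return s*K(c)+np.array([c["cx"],c["cy"]])
def shot(name,tag):
    c=robot.read_camera(name); cv2.imwrite(f"pics/{tag}.png",c["frame"][:,:,::-1]); np.save(f"pics/{tag}.npy",c,allow_pickle=True); return c
def load(tag): return np.load(f"pics/{tag}.npy",allow_pickle=True).item()
E
python3 - <<'E'
from h import *
for n in ("top","side","wrist"):
    c=shot(n,n+"0"); print(n,c["vertical_fov"],c["cx"],c["cy"],c["k1"],-np.array(c["R"]).T@c["t"],np.array(c["R"])[2])
s=robot.read_state();print(s, robot.tips_ahead)
E
```

```text
pics
top 57.06979888424554 322.0903772725695 207.13825217236376 -0.021627314323439048 [ 0.31253603 -0.00143231  1.09164144] [ 0.10742873 -0.02654071 -0.99385847]
side 55.272419410716054 322.9747823186674 199.1856383017442 0.00010861078618229149 [-0.12387127  0.62800325  0.98614882] [ 0.46646558 -0.53307136 -0.70586457]
wrist 58.283572345167826 323.08768802398464 205.62067763936685 0.019459336807706985 [ 0.28714832 -0.53086206  0.38393494] [-0.24545009 -0.09473736 -0.96476893]
{'t': 0.15, 'q': array([-1.28239609e+00,  1.30987988e-01,  1.48901198e+00,  1.05380850e-05,
        1.52297441e+00, -8.54255126e-02]), 'dq': array([-1.32271028e-03, -3.17254266e-03, -3.16071175e-03, -1.25487151e-03,
        1.72072148e-03,  5.63397563e-05]), 'joint_torque': array([ 1.80244724e-04, -5.60475755e+01, -4.92335451e+01,  7.67543097e-02,
        3.04654276e-02, -7.21975107e-05]), 'tool_pos': array([ 0.21899282, -0.55813566,  0.20473766]), 'orientation': array([-3.08552266e+00, -5.83534519e-01,  2.03353304e-04]), 'force': array([ 0.10174038,  0.21232692, -0.48468978]), 'wrist_torque': array([-0.06499066, -0.04106704,  0.00816963]), 'gripper_force': 0.0, 'opening': 0.09294998696750453} 0.025
```

View pics/top0.png

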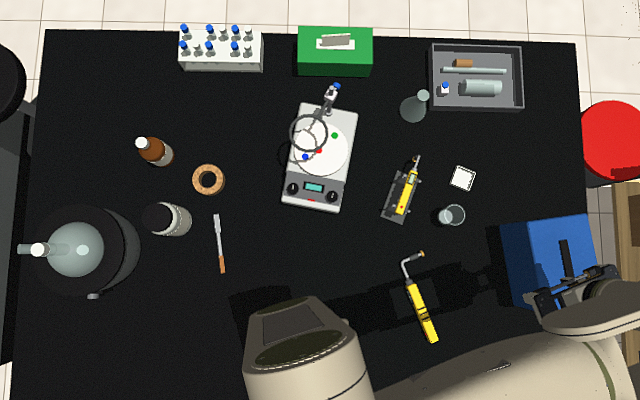

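View pics/side0.png

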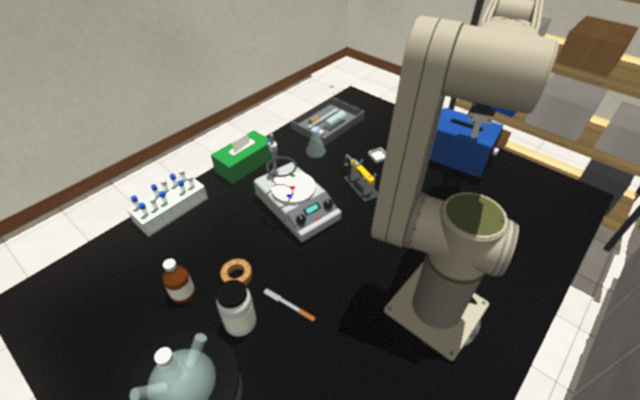

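The top view shows the hotplate around (320,148) with the ring shifted left over the plate at (308,133). The probe in its cradle is at (405,190), and a larger look-alike lies on the bench at (420,300). The side view shows the same hotplate at (292,190) and the cradle at (362,178).

Run:
```python
from h import *
a=load("top0")["frame"][70:235,270:470]; b=load("side0")["frame"][120:250,240:400]
a=cv2.resize(a,None,fx=3.6,fy=3.6,interpolation=cv2.INTER_CUBIC)
b=cv2.resize(b,None,fx=4.5,fy=4.5,interpolation=cv2.INTER_CUBIC)
cv2.imwrite("pics/a.png",a[:,:,::-1]);cv2.imwrite("pics/b.png",b[:,:,::-1])
for n in("top0","side0"):
    c=load(n); hsv=cv2.cvtColor(c["frame"],cv2.COLOR_RGB2HSV)
    M={"red":((0,150,80),(6,255,255)),"blue":((112,120,60),(128,255,255)),"green":((50,120,60),(80,255,255)),"yellow":((22,150,80),(33,255,255))}
    x0,x1,y0,y1=(270,470,90,235) if n=="top0" else (240,400,140,250)
    for k,(l,h) in M.items():
        m=cv2.inRange(hsv,l,h); z=np.zeros_like(m); z[y0:y1,x0:x1]=m[y0:y1,x0:x1]
        N,_,st,ce=cv2.connectedComponentsWithStats(z)
        for i in range(1,N):
            if st[i,4]>3: print(n,k,st[i],ce[i].round(1),onz(c,*ce[i],.084 if k=="yellow" else .1).round(4))
```

```text
top0 red [316 149   6   4  19] [318.7 150.7] [ 0.5762 -0.0167  0.1   ]
top0 red [308 199   7   2   9] [310.9 199.6] [0.44   0.0028 0.1   ]
top0 blue [302 154   6   6  31] [304.6 156.3] [0.5597 0.0219 0.1   ]
top0 green [331 132   7   6  30] [334.2 134.9] [ 0.6219 -0.0591  0.1   ]
top0 yellow [395 170  23  45 304] [404.9 194.5] [ 0.4604 -0.2588  0.084 ]
side0 red [291 187   3   2   5] [292.2 187.4] [ 0.5774 -0.0148  0.1   ]
side0 blue [287 195   5   3  10] [288.8 195.6] [0.5579 0.0211 0.1   ]
side0 green [240 140  31  39 691] [253.2 156.9] [ 0.801 -0.037  0.1  ]
side0 green [291 174   3   2   5] [291.8 174.6] [ 0.6246 -0.0607  0.1   ]
side0 yellow [352 161  23  23 164] [364.4 172.7] [ 0.4496 -0.253   0.084 ]
```

View pics/a.png

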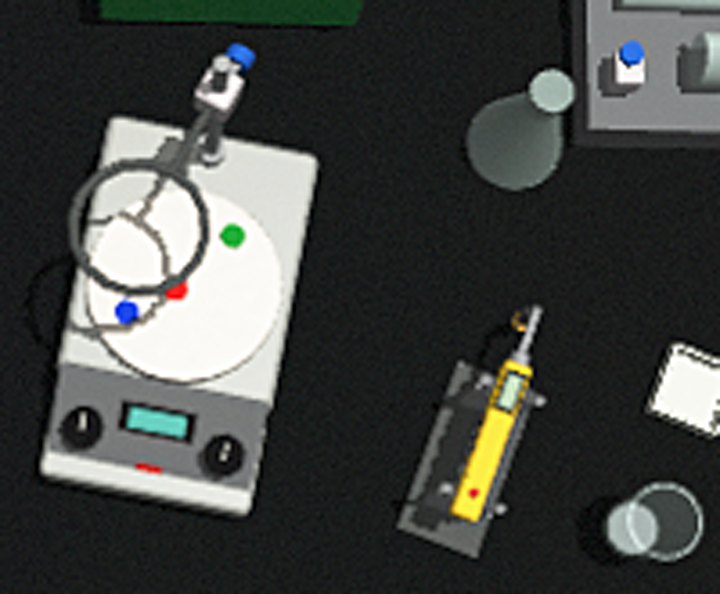

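View pics/b.png

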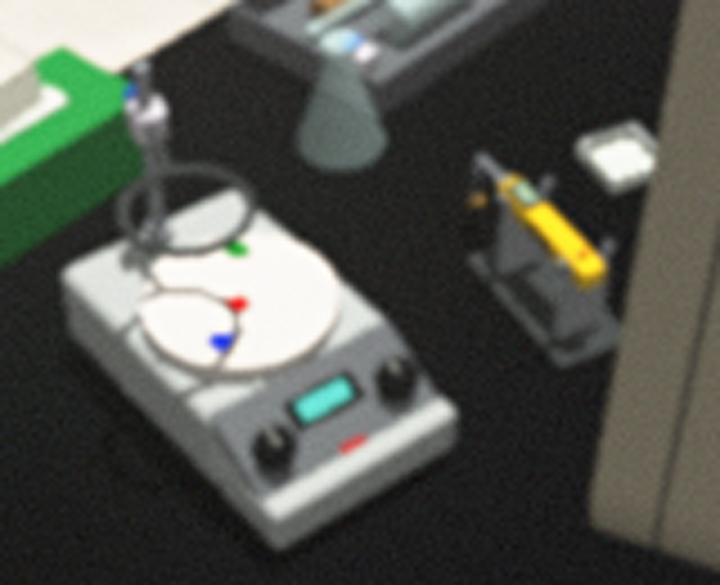

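The crop shows the plate at about (183,280), ring at (139,226) and clamp at (217,88), with the red dot partly under the ring's bar. The cradled probe points up-right, from (470,510) to its foot at (520,320). The side crop agrees with this.

```bash
cat >> h.py <<'E'
from scipy.spatial.transform import Rotation as Ro
def togo(p,yaw=None,s=None):
    """remaining tool-frame shift (cm) to world p and twist to align tool y with direction yaw (mod pi)"""
    s=s or robot.read_state(); R=Ro.from_rotvec(s["orientation"]).as_matrix()
    d=R.T@(np.asarray(p)-s["tool_pos"])*100
    yw=np.arctan2(R[1,1],R[0,1]); tw=None
    if yaw is not None: tw=round(-((yaw-yw+np.pi/2)%np.pi-np.pi/2),3)
    return d.round(2),tw,np.round(yw,3)
E
python3 - <<'E'
from h import *
def tri(pa,pb):
    A=[];
    (o1,d1),(o2,d2)=pa,pb
    s=np.linalg.lstsq(np.c_[d1,-d2],o2-o1,rcond=None)[0]
    a=o1+d1*s[0];b=o2+d2*s[1]; return (a+b)/2,np.linalg.norm(a-b)
T=load("top0");S=load("side0")
t=lambda u,v:(270+(u+.5)/3.6-.5,70+(v+.5)/3.6-.5); s=lambda u,v:(240+(u+.5)/4.5-.5,120+(v+.5)/4.5-.5)
print("ring",onz(T,*t(139,226),.2),onz(S,*s(187,209),.2))
print("plate",onz(T,*t(183,280),.1)); print("rodbase",onz(T,*t(211,155),.084), "clamp",onz(T,*t(217,90),.2),onz(S,*s(150,112),.2))
# case outline corners in top (z .084)
for k in [(112,116),(318,155)]: print("case far",onz(T,*t(*k),.084))
for k in [(42,470),(248,512)]: print("case near bottom",onz(T,*t(*k),.06))
# white plate mask ellipse
f=T["frame"].astype(int); 
m=((f.min(2)>228)).astype(np.uint8); m[:90]=0;m[200:]=0;m[:,:280]=0;m[:,360:]=0
cs,_=cv2.findContours(m,0,1); p=np.vstack(cs)[:,0]
P=np.array([onz(T,*q,.1)[:2] for q in cv2.convexHull(p.astype(np.int32))[:,0].astype(float)]); print("white hull circle",cv2.minEnclosingCircle(P.astype(np.float32)))
# probe yellow
hsv=cv2.cvtColor(T["frame"],cv2.COLOR_RGB2HSV); m=cv2.inRange(hsv,(22,150,80),(33,255,255)); z=np.zeros_like(m); z[160:225,385:425]=m[160:225,385:425]
ys,xs=np.nonzero(z); P=np.array([onz(T,x,y,.084)[:2] for x,y in zip(xs,ys)])
r=cv2.minAreaRect((P*1000).astype(np.float32)); print("probe rect mm",r); print(cv2.boxPoints(r))
print("foot",onz(T,*t(520,322),.03),"cradle base corners",[onz(T,*t(*k),.008)[:2].round(4) for k in [(461,362),(400,527),(476,556)]])
print(togo((0,0,0)))
E
```

```text
ring [0.59575985 0.01156035 0.2       ] [0.59467003 0.00996413 0.2       ]
plate [ 0.58556219 -0.0214193   0.1       ]
rodbase [ 0.69151139 -0.04255115  0.084     ] clamp [ 0.69536478 -0.04155224  0.2       ] [ 0.69739208 -0.05123611  0.2       ]
case far [0.72172756 0.03605773 0.084     ]
case far [ 0.69349099 -0.12725069  0.084     ]
case near bottom [0.44199032 0.08629449 0.06      ]
case near bottom [ 0.41135139 -0.07554262  0.06      ]
white hull circle ((0.5948333740234375, 0.009052688255906105), 0.16946931183338165)
probe rect mm ((467.82952880859375, -261.6954040527344), (23.973844528198242, 129.5211639404297), 69.05577850341797)
[[ 403.06293 -249.74109]
 [ 524.0264  -296.0396 ]
 [ 532.5961  -273.64972]
 [ 411.63263 -227.3512 ]]
foot [ 0.57509003 -0.30151624  0.03      ] cradle base corners [array([ 0.5453, -0.2572]), array([ 0.4058, -0.2051]), array([ 0.3826, -0.268 ])]
(array([-1.000e-02, -5.993e+01,  2.056e+01]), None, np.float64(-1.197))
```

Run:
```python
from h import *
s=robot.read_state();R=Ro.from_rotvec(s["orientation"]).as_matrix();print(R.round(3))
print(togo((.595,.011,.33)))
rod=np.array([.6957,-.0415])
for a in (-.3,-.4,-.6,-.8,-1,-1.2,-1.4,-1.6,-1.7):
    d=2.962+a; p=rod+.112*np.array([np.cos(d),np.sin(d)]); print(a,p.round(4),(R.T@np.r_[p-s["tool_pos"][:2],0]*100).round(2)[:2])
```

```text
[[ 0.931  0.365 -0.   ]
 [ 0.365 -0.931  0.001]
 [ 0.    -0.001 -1.   ]]
(array([ 55.79, -39.27, -12.47]), None, np.float64(-1.197))
-0.3 [0.5963 0.0102] [ 55.88 -39.13]
-0.4 [0.602  0.0198] [ 56.76 -39.82]
-0.6 [0.616  0.0372] [ 58.7  -40.93]
-0.8 [0.6333 0.0515] [ 60.83 -41.62]
-1 [0.653 0.062] [ 63.05 -41.89]
-1.2 [0.6744 0.0685] [ 65.28 -41.7 ]
-1.4 [0.6967 0.0705] [ 67.43 -41.08]
-1.6 [0.7189 0.0681] [ 69.41 -40.04]
-1.7 [0.7297 0.0652] [ 70.31 -39.38]
```

>>> apply_moves([
  [0,0,-6],
  [2,-1.4,-6],
  [4,-2.8,-0.4],
  [4,-2.8,0],
  [4,-2.8,0],
  [4,-2.8,0],
  [4,-2.8,0],
  [4,-2.8,0],
], twist=[0,0,0,0,0,0,0,0], gripper=0)

```text
t: 1.15
tool_pos: [0.3948, -0.2934, 0.3272]
orientation: [-3.087, -0.583, 0.0]
force: [-0.2, 0.0, -0.5]
opening: 0.0177
gripper_force: 0.0
```

>>> apply_moves([
  [4,-2.8,0],
  [4,-2.8,0],
  [4,-2.8,0],
  [4,-2.8,0],
  [4,-2.8,0],
  [4,-2.8,0],
  [5.8,-3.9,0],
  [0,0,0],
], twist=[0,0,0,0,0,0,0,0])

```text
t: 2.15
tool_pos: [0.5928, 0.0043, 0.3256]
orientation: [-3.084, -0.591, 0.004]
force: [-0.2, -0.8, 0.3]
opening: 0.0008
gripper_force: 0.0
```

Run:
```python
from h import *
c=shot("wrist","w1");s=robot.read_state();print(s["tool_pos"],s["t"],s["q"].round(2));print(togo((.596,.010,.208)))
for n,p in dict(ring=(.596,.0102,.2),red=(.577,-.0155,.1),tip=s["tool_pos"]-[0,0,.025]).items(): print(n,proj(c,p))
```

```text
[0.59205562 0.00236391 0.32606074] 2.2 [-0.08  0.09  1.31  0.    1.74  1.11]
(array([ 0.67, -0.55, 11.81]), None, np.float64(-1.194))
ring [319.24117065 188.77523405]
red [334.91480242 192.68403969]
tip [326.93163593 236.24047325]
```

View pics/w1.png

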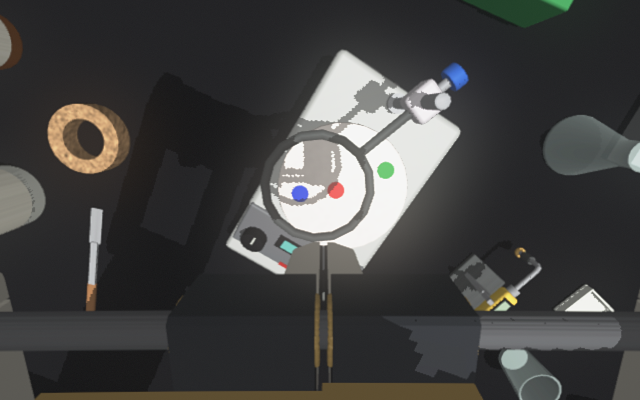

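The wrist picture shows the ring centred at about (318,184), matching the projected (319,189). The dots are clear at red (336,190), blue (300,193) and green (386,170).

Run:
```python
from h import *
c=load("w1");hsv=cv2.cvtColor(c["frame"],cv2.COLOR_RGB2HSV)
for k,l,h in (("red",(0,120,80),(6,255,255)),("blue",(112,120,60),(128,255,255)),("green",(50,120,60),(80,255,255))):
    m=cv2.inRange(hsv,l,h);z=np.zeros_like(m);z[140:220,270:420]=m[140:220,270:420]
    if k=="red": z|=0
    N,_,st,ce=cv2.connectedComponentsWithStats(z)
    for i in range(1,N):
        if st[i,4]>20: print(k,st[i],onz(c,*ce[i],.1).round(4))
print("ring",onz(c,318,184,.2))
```

```text
red [329 183  15  15 155] [ 0.5798 -0.0164  0.1   ]
blue [292 186  16  15 184] [0.5618 0.0226 0.1   ]
ring [0.59954592 0.01275066 0.2       ]
```

>>> apply_moves([
  [0.6,-0.5,3],
  [0,0,4],
  [0,0,3],
  [0,0,1.8],
  [0,0,0],
], twist=[0,0,0,0,0])

```text
t: 2.82
tool_pos: [0.5946, 0.0067, 0.2083]
orientation: [-3.087, -0.582, 0.004]
force: [0.3, 0.8, 0.9]
opening: 0.0009
gripper_force: 0.0
```

Run:
```python
from h import *
s=robot.read_state();print(s["tool_pos"],s["force"])
rod=np.array([.6957,-.0415])
for a in (-.3,-.5,-.7,-.9,-1.1,-1.3,-1.5,-1.65,-1.8):
    d=2.962+a; p=rod+.112*np.array([np.cos(d),np.sin(d)]); print(a,togo(np.r_[p,s["tool_pos"][2]])[0])
```

```text
[0.59459756 0.00666431 0.20828696] [0.25670271 0.81549397 0.94111881]
-0.3 [ 0.29 -0.26 -0.  ]
-0.5 [ 2.11 -1.56 -0.  ]
-0.7 [ 4.16 -2.47 -0.01]
-0.9 [ 6.34 -2.95 -0.01]
-1.1 [ 8.57 -2.99 -0.02]
-1.3 [10.77 -2.59 -0.02]
-1.5 [12.85 -1.76 -0.03]
-1.65 [14.27 -0.87 -0.03]
-1.8 [15.55  0.22 -0.03]
```

>>> apply_moves([
  [1.1,-0.9,0],
  [1.0,-0.7,0],
  [1.0,-0.5,0],
  [1.1,-0.4,0],
  [1.1,-0.3,0],
  [1.1,-0.2,0],
  [1.1,0,0],
  [1.1,0,0],
], twist=[0,0,0,0,0,0,0,0])

```text
t: 3.82
tool_pos: [0.6654, 0.0668, 0.2093]
orientation: [3.087, 0.584, -0.0]
force: [-1.0, 0.1, 0.0]
opening: 0.0002
gripper_force: 0.0
```

>>> apply_moves([
  [1.1,0.2,0],
  [1.1,0.2,0],
  [1.0,0.4,0],
  [1.1,0.4,0],
  [0.7,0.4,0],
  [0.7,0.5,0],
  [0.7,0.5,0],
  [0.6,0.6,0],
], twist=[0,0,0,0,0,0,0,0])

```text
t: 4.82
tool_pos: [0.7421, 0.0623, 0.2094]
orientation: [-3.087, -0.584, -0.0]
force: [0.4, -0.6, 0.1]
opening: 0.0003
gripper_force: 0.0
```

>>> apply_moves([
  [0.4,0.4,0],
  [0.4,0.5,0],
  [0,0,0],
  [0,0,0],
], twist=[0,0,0,0])

```text
t: 5.32
tool_pos: [0.7522, 0.0571, 0.2094]
orientation: [-3.087, -0.584, 0.0]
force: [0.5, 0.5, -0.2]
opening: 0.0006
gripper_force: 0.0
```

Run:
```python
from h import *
shot("wrist","w2");c=shot("top","t2")
a=cv2.resize(c["frame"][60:240,260:460],None,fx=3,fy=3,interpolation=cv2.INTER_CUBIC);cv2.imwrite("pics/t2c.png",a[:,:,::-1])
print(robot.read_state()["tool_pos"])
```

```text
[0.75217857 0.05715315 0.20955631]
```

View pics/w2.png

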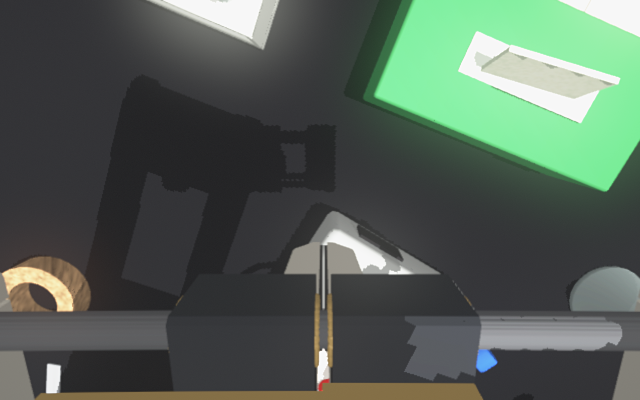

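The wrist picture shows the fingers hiding the ring, so I'll lift straight up, move towards the probe and look from there.

>>> apply_moves([
  [0,0,-4],
  [0,0,-5],
  [-2,1,-3],
  [-4,2.3,0],
  [-4,2.3,0],
  [-4,2.3,0],
  [-4,2.3,0],
  [-4,2.3,0],
], twist=[0,0,0,0,0,0,0,0], gripper=5)

```text
t: 6.42
tool_pos: [0.592, -0.1405, 0.3297]
orientation: [3.086, 0.584, 0.001]
force: [0.3, -0.8, 0.6]
opening: 0.0499
gripper_force: 0.0
```

>>> apply_moves([
  [-4,2.3,0],
  [-4,2.3,0],
  [-4,2.3,0],
  [-2.3,1.5,0],
  [0,0,0],
  [0,0,0],
  [0,0,0],
  [0,0,0],
], twist=[0,0,0,0,0.185,0.185,0.185,0.185])

```text
t: 7.42
tool_pos: [0.4906, -0.2699, 0.3297]
orientation: [3.087, -0.581, 0.001]
force: [-0.6, 0.3, 0.4]
opening: 0.05
gripper_force: 0.0
```

>>> apply_moves([
  [0,0,0],
  [0,0,0],
], twist=[0,0])

```text
t: 7.68
tool_pos: [0.4907, -0.27, 0.3296]
orientation: [3.09, -0.565, 0.0]
force: [-0.5, 0.2, -0.3]
opening: 0.0501
gripper_force: 0.0
```

Run:
```python
from h import *
w=shot("wrist","w3");c=shot("top","t3")
s=robot.read_state();print(s["tool_pos"],s["t"],togo((.4865,-.269,.1),1.205))
a=cv2.resize(c["frame"][60:220,260:440],None,fx=3,fy=3,interpolation=cv2.INTER_CUBIC)
b=cv2.resize(w["frame"],None,fx=.8,fy=.8,interpolation=cv2.INTER_AREA)
h=np.zeros((600,800,3),np.uint8); 
a=cv2.resize(a,(320,280)); h[:280,:320]=a; h[280:600,:512]=b
cv2.imwrite("pics/m3.png",h[:,:,::-1])
for n,p in dict(origin=(.468,-.262,.084),foot=(.575,-.3015,.02)).items(): print(n,proj(w,p))
```

```text
[ 0.49067472 -0.26999746  0.32948138] 7.775 (array([-0.43,  0.05, 22.95]), np.float64(0.002), np.float64(-1.934))
origin [324.31532088 190.56954971]
foot [323.45189177  93.97246888]
```

View pics/m3.png

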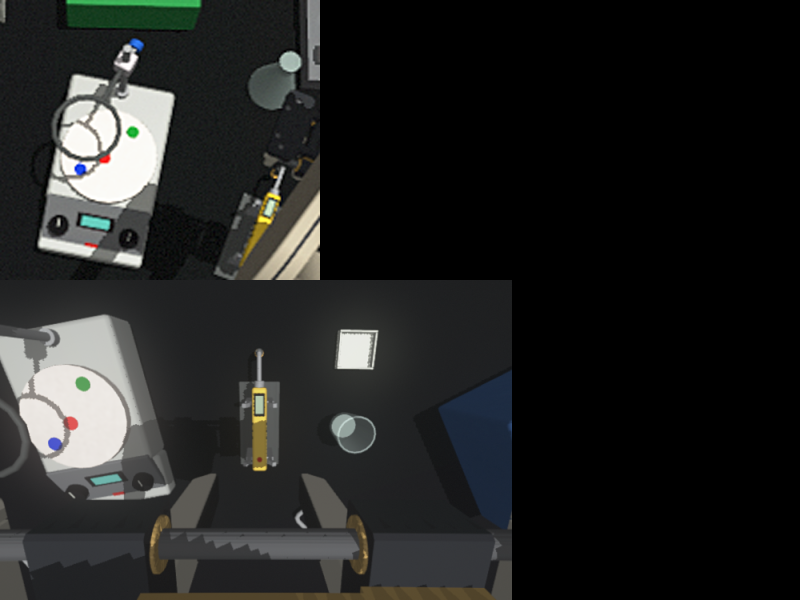

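The top part shows the ring still over the plate at (86,127), apparently unmoved. I'll check the frame taken at the end of the push.

View pics/t2c.png

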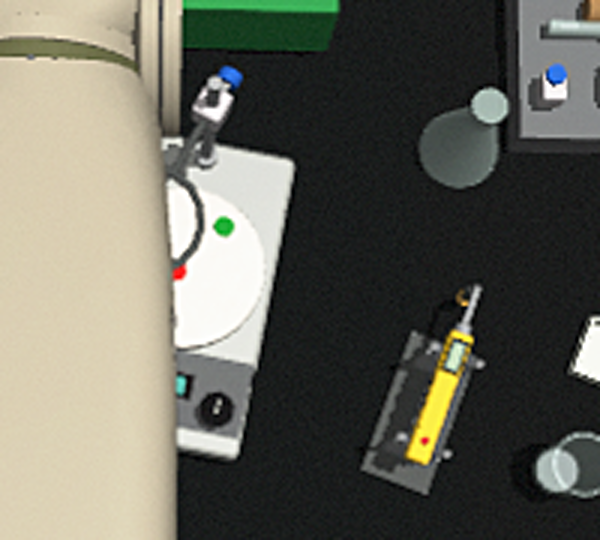

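The ring did not move, so the closed fingers must have passed over it. I'll check the ring height by triangulation and the fingertip height.

Run:
```python
from h import *
w=load("w1"); tp=np.array([.59206,.00236,.32606])
for a in (0,.01,.02,.025,.03): print(a,proj(w,tp-[0,0,a]))
print("w2",[proj(load("w2"),np.array([.7522,.0572,.2095-a])).round(0) for a in (0,.025)])
# ring outer top-cam & w1 & side ellipse via manual centres
L=[ray(load("top0"),308.6,132.8),ray(load("side0"),281.2,166),ray(w,318,184)]
def ls(L):
    A=0;b=0
    for o,d in L:
        d=d/np.linalg.norm(d);P=np.eye(3)-np.outer(d,d);A=A+P;b=b+P@o
    return np.linalg.solve(A,b)
print(ls(L),ls(L[:2]),ls(L[::2]),ls(L[1:]))
f=cv2.resize(w["frame"][120:300,230:480],None,fx=3.2,fy=3.2,interpolation=cv2.INTER_CUBIC);cv2.imwrite("pics/w1c.png",f[:,:,::-1])
```

```text
0 [327.34756846 252.45475115]
0.01 [327.17295095 245.50122558]
0.02 [327.01433297 239.18327053]
0.025 [326.94035034 236.23594254]
0.03 [326.86960689 233.41735516]
w2 [array([324., 250.]), array([324., 234.])]
[0.59692945 0.01059997 0.1975795 ] [0.59427492 0.01049532 0.20087311] [0.5977098  0.01147519 0.19045202] [0.59767926 0.01049044 0.19792074]
```

View pics/w1c.png

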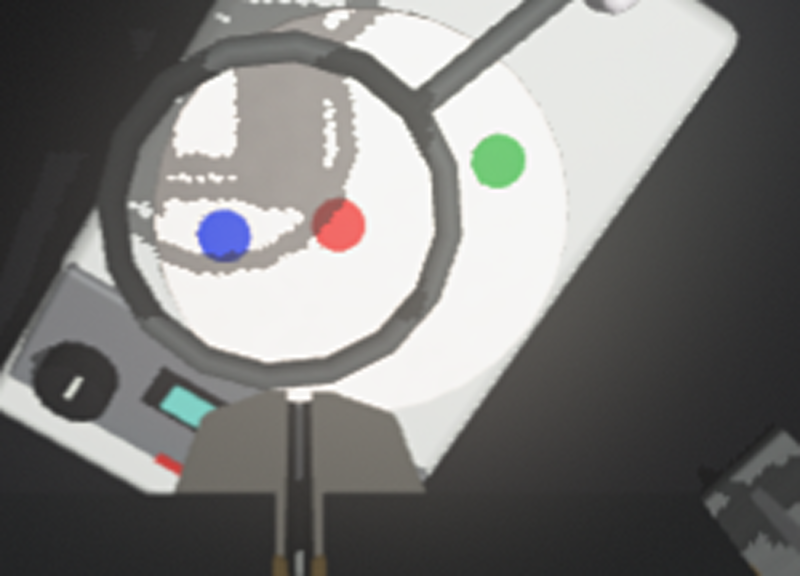

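>>> apply_moves([
  [0,-4,0],
  [0,-5,0],
  [0,-5,0],
  [0,-5,0],
  [0,-5,0],
  [0,-4,0],
  [0,-2,0],
  [0,0,0],
], twist=[0,0,0,0,0,0,0,-0.18], gripper=0)

```text
t: 8.78
tool_pos: [0.5983, 0.0111, 0.3291]
orientation: [3.129, -0.283, -0.001]
force: [0.6, -0.7, 0.2]
opening: 0.0004
gripper_force: 0.0
```

>>> apply_moves([
  [0,0,0],
  [0,0,0],
  [0,0,0],
  [0,0,0],
  [0,0,0],
  [0,0,0],
  [0,0,0],
  [0,0,0],
], twist=[-0.18,-0.18,-0.18,-0.18,-0.18,-0.18,-0.18,-0.18])

```text
t: 9.78
tool_pos: [0.5981, 0.009, 0.3295]
orientation: [2.538, 1.851, -0.0]
force: [0.1, -0.1, 0.6]
opening: 0.0005
gripper_force: 0.0
```

>>> apply_moves([
  [0,0,0],
  [0,0,0],
  [0,0,0],
  [0,0,0],
  [0,0,0],
], twist=[-0.18,-0.18,-0.18,-0.1,0])

```text
t: 10.4
tool_pos: [0.598, 0.0092, 0.3295]
orientation: [1.836, 2.549, -0.001]
force: [-0.2, 1.2, 0.3]
opening: 0.0009
gripper_force: 0.0
```

Run:
```python
from h import *
s=robot.read_state();print(s["tool_pos"],s["t"],s["q"].round(2))
rod=np.array([.6957,-.0415]); print(togo((.597,.0107,.188)))
for a in (-.3,-.5,-.7,-.9,-1.1,-1.3,-1.5,-1.7,-1.9):
    d=2.962+a; p=rod+.112*np.array([np.cos(d),np.sin(d)]); print(a,togo(np.r_[p,.188])[0])
```

```text
[0.59804741 0.00918042 0.32945838] 10.4 [-0.07  0.11  1.29 -0.    1.74 -0.39]
(array([ 0.18, -0.05, 14.15]), None, np.float64(0.322))
-0.3 [ 0.15 -0.13 14.15]
-0.5 [ 1.54  1.63 14.15]
-0.7 [ 2.55  3.62 14.14]
-0.9 [ 3.15  5.78 14.14]
-1.1 [ 3.3   8.01 14.14]
-1.3 [ 3.01 10.23 14.14]
-1.5 [ 2.28 12.34 14.14]
-1.7 [ 1.15 14.27 14.14]
-1.9 [-0.34 15.93 14.14]
```

>>> apply_moves([
  [0.2,0,4],
  [0,0,4],
  [0,0,3],
  [0,0,2],
  [0,0,1.1],
  [0,0,0],
], twist=[0,0,0,0,0,0])

```text
t: 11.15
tool_pos: [0.5974, 0.0118, 0.1883]
orientation: [-1.836, -2.549, 0.0]
force: [-0.7, -1.0, 0.5]
opening: 0.0007
gripper_force: 0.0
```

>>> apply_moves([
  [0.7,0.8,0],
  [0.7,0.8,0],
  [0.5,1,0],
  [0.5,1,0],
  [0.3,1.1,0],
  [0.3,1.1,0],
  [0.1,1.1,0],
  [0.1,1.1,0],
], twist=[0,0,0,0,0,0,0,0])

```text
t: 12.15
tool_pos: [0.6642, 0.067, 0.1889]
orientation: [1.835, 2.548, -0.001]
force: [-0.8, -7.3, 5.6]
opening: 0.0007
gripper_force: 3.7
```

Run:
```python
from h import *
c=shot("top","t4");s=robot.read_state();print(s["tool_pos"],s["force"],s["t"])
t2=load("t2")["frame"][90:160,316:345].astype(int); print(np.abs(c["frame"][90:160,316:345].astype(int)-t2).mean())
# dark pixels along old ring right side (col ~327,row 132)
print(c["frame"][128:138,322:332].mean(2).round(0).astype(int), load("t2")["frame"][128:138,322:332].mean(2).round(0).astype(int))
```

```text
[0.66499271 0.0676888  0.18886616] [-1.56672424 -2.54461218  4.60064877] 12.2
20.40246305418719
[[248 247 248 248 248 248 248 248 248 248]
 [248 247 247 248 248 248 248 248 248 248]
 [249 248 247 248 249 249 248 248 248 249]
 [249 248 248 248 249 249 249 248 249 251]
 [248 248 248 248 249 249 249 249 251 253]
 [248 248 248 249 249 249 249 250 253 240]
 [248 248 248 248 249 249 248 252 249 176]
 [249 248 248 249 249 249 250 253 238  92]
 [249 249 249 249 249 249 249 252 247 162]
 [249 249 249 249 248 249 249 251 255 249]] [[250 255 248  70  65 118 234 254 249 249]
 [249 254 248 128  67 125 238 254 249 249]
 [250 253 247 122  64 121 233 255 249 249]
 [249 254 246 118  63  92 222 255 250 251]
 [249 254 248 139  61  86 220 255 252 253]
 [248 252 253 185  61  67 211 255 255 241]
 [248 252 253 183  60  68 208 255 251 175]
 [249 253 253 184  63  69 211 255 239  92]
 [250 254 253 165  66  74 210 255 249 160]
 [251 255 232  73  72 108 231 255 255 249]]
```

>>> apply_moves([
  [-0.1,1.1,0],
  [-0.2,1.1,0],
  [-0.3,1.0,0],
  [-0.4,1.1,0],
  [-0.5,1.0,0],
  [-0.6,0.9,0],
  [-0.7,0.8,0],
  [-0.7,0.8,0],
], twist=[0,0,0,0,0,0,0,0])

```text
t: 13.2
tool_pos: [0.7483, 0.0594, 0.1878]
orientation: [-1.834, -2.549, 0.001]
force: [-3.8, -0.2, 3.7]
opening: 0.0009
gripper_force: 1.8
```

>>> apply_moves([
  [0,0,0],
  [0,-0.3,0],
  [0,-0.3,0],
  [0,0,-3],
  [0,0,-5],
  [0,0,-4],
  [0,0,-2.5],
  [0,0,0],
], twist=[0,0,0,0,0,0,0,0])

```text
t: 14.2
tool_pos: [0.7434, 0.0576, 0.337]
orientation: [1.832, 2.546, 0.006]
force: [-0.2, 0.4, 0.4]
opening: 0.0004
gripper_force: 0.0
```

Run:
```python
from h import *
s=robot.read_state();print(s["tool_pos"],s["t"]);print(togo((.4907,-.27,.33),1.205))
print(togo((.4907,-.27,.33),1.205)[1])
c=robot.read_camera("side"); cv2.imwrite("pics/s5.png",cv2.resize(c["frame"][120:230,230:380],None,fx=3,fy=3,interpolation=2)[:,:,::-1])
```

```text
[0.74340976 0.05758845 0.3369945 ] 14.2
(array([-23.03, -34.37,   0.54]), np.float64(-0.882), np.float64(0.323))
-0.882
```

View pics/s5.png

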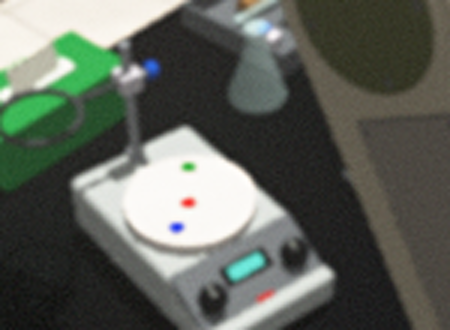

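The side view shows the ring clear of the plate, out to the left at (40,115), with all three dots visible.

>>> apply_moves([
  [-2.3,-3.4,0],
  [-2.9,-4.3,0],
  [-2.9,-4.3,0],
  [-2.9,-4.3,0],
  [-2.9,-4.3,0],
  [-2.9,-4.3,0.5],
  [-2.9,-4.3,0],
  [-2.3,-3.8,0],
], twist=[0,0,0,0,0,0,0,0], gripper=5)

```text
t: 15.25
tool_pos: [0.4973, -0.2568, 0.3255]
orientation: [-1.834, -2.546, 0.0]
force: [-1.1, 0.1, 0.5]
opening: 0.05
gripper_force: 0.0
```

>>> apply_moves([
  [-1,-1.4,0],
  [0,0,0],
  [0,0,0],
  [0,0,0],
  [0,0,0],
  [0,0,0],
  [0,0,0],
  [0,0,0],
], twist=[0,0.185,0.185,0.185,0.185,0.185,0.185,0.185])

```text
t: 16.25
tool_pos: [0.4895, -0.2689, 0.3266]
orientation: [-3.002, -0.918, 0.002]
force: [0.2, 0.3, 0.0]
opening: 0.0504
gripper_force: 0.0
```

>>> apply_moves([
  [0,0,0],
  [0,0,0],
  [0,0,0],
  [0,0,0],
  [0,0,0],
  [0,0,0],
  [0,0,0],
  [0,0,0],
], twist=[0.185,0.185,0.185,0.185,0.185,0.04,0,0])

```text
t: 17.25
tool_pos: [0.4894, -0.2695, 0.3276]
orientation: [-3.089, 0.569, 0.002]
force: [0.0, -0.5, 0.8]
opening: 0.05
gripper_force: 0.0
```

```bash
cat >> h.py <<'E'
def blobs(c,k,box,z,amin=4):
    M={"red":((0,120,80),(6,255,255)),"blue":((110,110,50),(128,255,255)),"green":((45,90,50),(80,255,255)),"yellow":((20,130,50),(33,255,255))}
    hsv=cv2.cvtColor(c["frame"],cv2.COLOR_RGB2HSV); m=cv2.inRange(hsv,*M[k]); q=np.zeros_like(m); x0,x1,y0,y1=box; q[y0:y1,x0:x1]=m[y0:y1,x0:x1]
    N,lab,st,ce=cv2.connectedComponentsWithStats(q)
    return [(st[i],ce[i].round(1),onz(c,*ce[i],z).round(4)) for i in range(1,N) if st[i,4]>=amin],q
E
python3 - <<'E'
from h import *
w=shot("wrist","w6");T=shot("top","t6");S=shot("side","s6");s=robot.read_state();print(s["tool_pos"],s["t"],togo((.4865,-.269,.1),1.205))
for n,c in (("w",w),("t",T),("s",S)):
    u=np.array([proj(c,(x,y,.1)) for x in (.53,.65) for y in (-.09,.05)]); b=[int(max(0,u[:,0].min())),int(u[:,0].max()),int(max(0,u[:,1].min())),int(u[:,1].max())]
    for k in ("red","blue","green"): print(n,k,[(i[0][4],i[2]) for i in blobs(c,k,b,.1)[0]])
r,m=blobs(w,"yellow",(200,460,0,330),.084,20); print(r)
ys,xs=np.nonzero(m);P=np.array([onz(w,x,y,.084)[:2] for x,y in zip(xs,ys)])*1000
R=cv2.minAreaRect(P.astype(np.float32));print(R,cv2.boxPoints(R))
E
```

```text
[ 0.48942317 -0.26979147  0.32816122] 17.4 (array([-0.29,  0.03, 22.82]), np.float64(0.0), np.float64(-1.936))
w red [(np.int32(219), array([ 0.5807, -0.0145,  0.1   ]))]
w blue [(np.int32(206), array([0.5617, 0.0227, 0.1   ]))]
w green [(np.int32(224), array([ 0.6232, -0.0584,  0.1   ]))]
t red [(np.int32(32), array([ 0.5796, -0.0161,  0.1   ]))]
t blue [(np.int32(31), array([0.5602, 0.0218, 0.1   ]))]
t green [(np.int32(34), array([ 0.6219, -0.0591,  0.1   ]))]
s red [(np.int32(9), array([ 0.578 , -0.0161,  0.1   ]))]
s blue [(np.int32(7), array([0.5598, 0.0216, 0.1   ]))]
s green [(np.int32(6), array([ 0.62  , -0.0596,  0.1   ]))]
[(array([ 315,  133,   19,  105, 1432], dtype=int32), array([324. , 190.7]), array([ 0.4669, -0.2609,  0.084 ]))]
((471.0792236328125, -262.6167907714844), (21.507604598999023, 127.9884033203125), 69.4781494140625) [[ 407.37628 -250.25404]
 [ 527.2424  -295.12225]
 [ 534.78217 -274.97955]
 [ 414.91608 -230.11133]]
```

>>> apply_moves([
  [-0.1,0,3],
  [0,0,4],
  [0,0,4],
  [0,0,4],
  [0,0,3],
  [0,0,2],
  [0,0,0],
  [0,0,0],
], twist=[0,0,0,0,0,0,0,0])

```text
t: 18.4
tool_pos: [0.4892, -0.2702, 0.13]
orientation: [3.088, -0.572, 0.003]
force: [0.2, -0.6, 0.2]
opening: 0.05
gripper_force: 0.0
```

Run:
```python
from h import *
w=shot("wrist","w7");s=robot.read_state();print(s["tool_pos"],s["t"],togo((.4882,-.2693,.074),1.207))
r,m=blobs(w,"yellow",(150,500,0,400),.084,20); print(r)
ys,xs=np.nonzero(m);P=np.array([onz(w,x,y,.084)[:2] for x,y in zip(xs,ys)])*1000
R=cv2.minAreaRect(P.astype(np.float32));print(R,cv2.boxPoints(R))
```

```text
[ 0.48944448 -0.27032528  0.13029301] 18.45 (array([-0.17, -0.05,  5.63]), np.float64(-0.002), np.float64(-1.937))
[(array([ 306,  154,   34,  157, 3292], dtype=int32), array([323.4, 244.4]), array([ 0.4751, -0.2641,  0.084 ]))]
((501.4557800292969, -274.0241394042969), (21.146833419799805, 155.22645568847656), 69.44046783447266) [[ 425.07275 -256.66788]
 [ 570.4125  -311.18036]
 [ 577.8388  -291.3804 ]
 [ 432.49908 -236.86792]]
```

>>> apply_moves([
  [-0.1,-0.1,2],
  [0,0,2],
  [0,0,1.6],
  [0,0,0],
  [0,0,0],
], twist=[0,0,0,0,0])

```text
t: 19.08
tool_pos: [0.488, -0.2684, 0.0726]
orientation: [3.089, -0.572, 0.0]
force: [0.3, 0.3, -0.7]
opening: 0.05
gripper_force: 0.0
```

>>> apply_moves([
  [0,0,0],
  [0,0,0],
  [0,0,0],
  [0,0,0],
  [0,0,0],
  [0,0,0],
], twist=[0,0,0,0,0,0], gripper=0, squeeze=45)

```text
t: 19.82
tool_pos: [0.4879, -0.2683, 0.0724]
orientation: [-3.089, 0.572, 0.0]
force: [0.2, -0.0, 0.2]
opening: 0.0007
gripper_force: 0.0
```

Run:
```python
from h import *
w=shot("wrist","w8");s=robot.read_state();print(s["tool_pos"],s["t"],s["opening"],s["gripper_force"],s["force"],s["wrist_torque"],togo((0,0,0))[2])
```

```text
[ 0.48782666 -0.26832344  0.07238434] 19.875 0.0004600391178104382 0.0 [-0.38007937 -0.10228769  0.09306642] [ 0.09667479  0.05366622 -0.02242544] -1.937
```

>>> apply_moves([
  [0,0,0],
  [0,0,0],
  [0,0,0],
  [0,0,0],
  [0,0,0.8],
  [0,0,0.8],
  [0,0,0],
  [0,0,0],
], twist=[0,0,0,0,0,0,0,0], gripper=5)

```text
t: 20.88
tool_pos: [0.4877, -0.2683, 0.0562]
orientation: [-3.089, 0.572, 0.001]
force: [0.9, -0.2, -0.4]
opening: 0.0503
gripper_force: 0.0
```

Run:
```python
from h import *
w=shot("wrist","w9");T=shot("top","t9");s=robot.read_state();print(s["tool_pos"],s["t"],s["opening"],s["force"])
# brown-grey finger tip edges: brightness profile down the finger columns in w9 and w3
for n in("w3","w9"):
    f=load(n)["frame"].mean(2)
    for u in (250,260,385,395): print(n,u,f[200:330:6,u].round(0).astype(int))
print("yellow",[(b[0],b[1]) for b in blobs(w,"yellow",(150,500,0,400),.084,20)[0]])
print([proj(w,s["tool_pos"]+np.array([0,0,-a])).round(0) for a in (-.02,0,.025)])
```

```text
[ 0.48801396 -0.26841717  0.05663292] 20.975 0.050174775239882036 [ 0.00383555 -0.19786319 -0.57296839]
w3 250 [25 27 27 27 27 28 28 28 90 89 90 90 90 90 89 85 42 29 29 56 53 58]
w3 260 [25 26 26 25 26 27 28 47 89 89 89 84 34 30 30 28 29 28 28 56 76 95]
w3 385 [37 37 36 35 37 36 36 65 89 89 89 57 29 27 28 28 28 29 27 55 76 96]
w3 395 [37 37 37 36 36 35 36 36 89 89 89 89 89 90 90 69 30 29 29 56 76 96]
w9 250 [ 46  36  38  37  36  37  37  36 114 114 114 114 114 113 114 110  56  40
  38  72  99  95]
w9 260 [ 40  38  39  39  38  38  38  62 113 114 114 106  45  41  40  38  37  38
  37  72  98  76]
w9 385 [ 44  44  45  42  41 103 100  82 115 115 114  76  44  43  42  42  41  42
  41  74  98 123]
w9 395 [ 40  40  41  40  40  40  38  39 114 114 114 114 115 114 114  90  42  41
  40  72  97 123]
yellow [(array([ 302,  168,   49,  143, 3203], dtype=int32), array([325.7, 250. ])), (array([306, 349,  43,  43, 876], dtype=int32), array([326., 369.]))]
[array([325., 264.]), array([325., 249.]), array([325., 233.])]
```

>>> apply_moves([
  [0,0,0.8],
  [0,0,0.8],
  [0,0,0],
  [0,0,0],
], twist=[0,0,0,0])

```text
t: 21.48
tool_pos: [0.4878, -0.2683, 0.0403]
orientation: [-3.089, 0.572, 0.0]
force: [0.4, 0.3, 0.1]
opening: 0.0497
gripper_force: 0.0
```

>>> apply_moves([
  [0,0,0],
  [0,0,0],
  [0,0,0],
  [0,0,0],
], twist=[0,0,0,0], gripper=1.2, squeeze=10)

```text
t: 21.98
tool_pos: [0.4879, -0.2685, 0.0406]
orientation: [3.089, -0.572, 0.0]
force: [-0.3, -0.4, 0.9]
opening: 0.0221
gripper_force: 10.0
```

>>> apply_moves([
  [0,0,0],
  [0,0,0],
  [0,0,0],
  [0,0,-1],
  [0,0,-2],
  [0,0,-3],
  [0,0,-4],
  [0,0,-4],
], twist=[0,0,0,0,0,0,0,0], gripper=1.2, squeeze=50)

```text
t: 22.98
tool_pos: [0.4879, -0.2682, 0.1831]
orientation: [3.089, -0.572, 0.002]
force: [0.6, 0.5, -1.6]
opening: 0.0216
gripper_force: 50.0
```

>>> apply_moves([
  [0,0,0],
  [0,0,0],
], twist=[0,0])

```text
t: 23.22
tool_pos: [0.4878, -0.2682, 0.1808]
orientation: [3.089, -0.572, 0.001]
force: [-0.7, 0.7, -1.5]
opening: 0.0217
gripper_force: 50.0
```

Run:
```python
from h import *
w=shot("wrist","w10");T=shot("top","t10");S=shot("side","s10");s=robot.read_state();print(s["tool_pos"],s["t"],s["opening"],s["force"],s["wrist_torque"])
print(togo((0,0,0))[2])
# brass: yellowish-brown mask near predicted foot
d=s["tool_pos"]-np.array([.4878,-.2685,.0404]); 
hd=np.array([np.cos(-.3655),np.sin(-.3655),0]); O=np.array([.4695,-.2622,.074])+d; F=O+.115*hd-[0,0,.052]
print("pred O,F",O,F)
for n,c in (("w",w),("t",T),("s",S)):
    u=proj(c,F).round().astype(int); print(n,"F px",u,"front",proj(c,O+.065*hd).round(1),"rear",proj(c,O-.065*hd).round(1))
    hsv=cv2.cvtColor(c["frame"],cv2.COLOR_RGB2HSV); q=cv2.inRange(hsv,(10,70,50),(30,255,255)); 
    N,_,st,ce=cv2.connectedComponentsWithStats(q)
    for i in range(1,N):
        if st[i,4]>4 and np.hypot(*(ce[i]-u))<170: print("  ",st[i],ce[i].round(1))
```

```text
[ 0.48697005 -0.26772901  0.1788588 ] 23.375 0.021146324992608777 [-0.20854183  1.25847152 -0.56907599] [ 0.02783649 -0.03451762 -0.022293  ]
-1.937
pred O,F [ 0.46867005 -0.26142901  0.2124588 ] [ 0.57607375 -0.30253188  0.1604588 ]
w F px [325  64] front [325.9 177.7] rear [325.8 429. ]
   [330  55   7  17  70] [332.9  63.5]
   [308  56   6  15  50] [310.5  63.5]
t F px [428 147] front [428.  159.6] rear [410.1 208.3]
   [454  59  19   8 145] [462.9  62.5]
   [426 144   3   5  10] [426.6 145.7]
   [438 174   3   4   5] [439.  175.6]
   [432 179   4   8  11] [433.5 182.4]
   [414 201   5   9  23] [415.9 205.4]
   [412 236   3   3   5] [413.  237.4]
   [415 236   3   5   8] [416.4 238.1]
   [419 241   3   3   6] [419.8 242. ]
   [422 243   4   2   5] [423.8 243.8]
   [428 246   3   4   5] [429.4 247.2]
   [433 249   4   3   6] [434.2 250.2]
   [436 252   6   4   9] [438.1 254.1]
   [446 256   7   8  15] [448.3 260.3]
s F px [347 135] front [354.4 130.6] rear [374.9 150.9]
   [349  27   2   5   5] [349.8  29. ]
   [346  35   5   5   9] [348.1  37. ]
   [348  41   4   4   6] [349.3  42.5]
   [405  66   4   3   6] [406.3  67.3]
   [412  72   3   4   5] [412.8  73.8]
   [417  86   3   5   5] [418.  88.]
   [372  93   5   2   7] [373.7  93.4]
   [309 115  11   8  46] [314.1 118.4]
   [348 115   3   3   8] [349.1 115.9]
   [356 114  23  14  88] [365.7 118.4]
   [351 129   5   7  21] [353.1 131.7]
   [360 133  19  20 206] [368.6 143.4]
   [344 134   6   4  20] [346.8 135.4]
   [450 204   1   5   5] [450. 206.]
   [453 209   4   2   5] [454.4 209.6]
   [448 211   6   6   9] [450.2 213.7]
   [458 210   6   4   8] [460.8 211.8]
   [459 225   3   4   5] [459.8 226.8]
```

```bash
cat >> h.py <<'E'
def ls(L,w=None):
    A=0;b=0
    for i,(o,d) in enumerate(L):
        d=d/np.linalg.norm(d);P=(np.eye(3)-np.outer(d,d))*(1 if w is None else w[i]);A=A+P;b=b+P@o
    return np.linalg.solve(A,b)
E
python3 - <<'E'
from h import *
s=robot.read_state();print(s["tool_pos"],s["t"])
w,T,S=load("w10"),load("t10"),load("s10")
L=[ray(w,322.2,63.5),ray(T,426.8,146),ray(S,346.8,135.4)]
print(ls(L),ls(L[:2]),ls(L[1:]),ls(L[::2]))
for z in (.16,.164,.168): print(z,[(o+d*(z-o[2])/d[2])[:2].round(4) for o,d in L])
# handle yellow in wrist: axis cols by row
r,m=blobs(w,"yellow",(250,400,100,400),.22,20)
for v in range(150,300,15):
    x=np.nonzero(m[v])[0]
    if len(x): print(v,x.min(),x.max(),end="; ")
E
```

```text
[ 0.48697005 -0.26772901  0.1788588 ] 23.375
[ 0.5765652  -0.30066697  0.16135318] [ 0.57829987 -0.30054602  0.15741954] [ 0.57579951 -0.2996218   0.16261989] [ 0.57576671 -0.30178802  0.16132451]
0.16 [array([ 0.5769, -0.3012]), array([ 0.5787, -0.299 ]), array([ 0.5758, -0.3039])]
0.164 [array([ 0.5765, -0.301 ]), array([ 0.5775, -0.2978]), array([ 0.5724, -0.2994])]
0.168 [array([ 0.5761, -0.3009]), array([ 0.5764, -0.2965]), array([ 0.569 , -0.2949])]
180 299 346; 195 296 349; 210 296 349; 225 297 348; 240 297 348; 255 297 348; 270 298 348; 285 298 348;
```

>>> apply_moves([
  [-0.6,-1.5,0],
  [-1.3,-3.5,0],
  [-1.5,-4,0],
  [-1.5,-4,0],
  [-1.5,-4,0],
  [-1.5,-4,0],
  [-1.3,-3.5,0],
  [-0.7,-2.3,0],
], twist=[0,0,0,0,0,0,0,0])

```text
t: 24.38
tool_pos: [0.4904, 0.02, 0.1798]
orientation: [-3.089, 0.569, 0.002]
force: [-0.4, 0.4, -1.8]
opening: 0.0219
gripper_force: 50.0
```

>>> apply_moves([
  [0,0,1.2],
  [0,0,1.6],
  [0,0,1.2],
  [0,0,0],
  [0,0,0],
  [0,0,0],
], twist=[0,0,0,0,0,0])

```text
t: 25.12
tool_pos: [0.4919, 0.0171, 0.1411]
orientation: [-3.089, 0.573, -0.002]
force: [0.1, 1.2, -1.7]
opening: 0.0215
gripper_force: 50.0
```

```bash
cat >> h.py <<'E'
def brass(c,F,rad=40):
    u=proj(c,F); hsv=cv2.cvtColor(c["frame"],cv2.COLOR_RGB2HSV); q=cv2.inRange(hsv,(10,70,50),(30,255,255))
    ys,xs=np.nonzero(q); k=np.hypot(xs-u[0],ys-u[1])<rad
    return u.round(1),k.sum(),(xs[k].min(),xs[k].max(),ys[k].min(),ys[k].max()) if k.any() else None
E
python3 - <<'E'
from h import *
w=shot("wrist","w11");T=shot("top","t11");S=shot("side","s11");s=robot.read_state();print(s["tool_pos"],s["t"],s["force"],s["wrist_torque"])
F=np.array([.5797,-.0156,.12])
for n,c in (("w",w),("t",T),("s",S)):
    print(n,brass(c,F,40 if n=="w" else 12))
    for k in ("red","blue","green"): 
        p=dict(red=(.5797,-.0156,.1),blue=(.5606,.022,.1),green=(.6218,-.059,.1))[k]; u=proj(c,p); r=22 if n=="w" else 8
        print("  ",k,u.round(1),[(b[0],b[1],b[2]) for b in blobs(c,k,[int(max(u[0]-r,0)),int(u[0]+r),int(max(0,u[1]-r)),int(u[1]+r)],.1)[0]])
E
```

```text
[0.49173298 0.0172487  0.14091288] 25.275 [-0.12889901 -1.50468471 -1.31884499] [ 0.07251992 -0.01584559 -0.07026039]
w (array([322.6,  66.3]), np.int64(66), (np.int64(309), np.int64(335), np.int64(57), np.int64(70)))
   red [322.7  70.2] [(array([330,  62,   8,  23, 116], dtype=int32), array([333.6,  73.9]), array([ 0.5756, -0.0208,  0.1   ])), (array([312,  83,   2,   3,   5], dtype=int32), array([312.6,  83.8]), array([ 0.5749, -0.0075,  0.1   ]))]
   blue [275.6 125.9] [(array([259, 109,  33,  33, 851], dtype=int32), array([275., 125.]), array([0.5612, 0.0222, 0.1   ]))]
   green [370.2 -40.3] []
t (array([318.5, 147.5]), np.int64(0), None)
   red [318.3 149.4] []
   blue [304.6 156. ] []
   green [334.2 134.9] []
s (array([291.6, 182.6]), np.int64(45), (np.int64(291), np.int64(303), np.int64(172), np.int64(188)))
   red [291.9 187. ] [(array([291, 186,   5,   3,  13], dtype=int32), array([293., 187.]), array([ 0.5767, -0.018 ,  0.1   ]))]
   blue [288.  195.4] [(array([287, 194,   4,   3,  10], dtype=int32), array([288.7, 195.2]), array([0.5595, 0.0199, 0.1   ]))]
   green [292.  175.2] []
```

Run:
```python
from h import *
w=load("w11");S=load("s11")
for z in (.1225,.1255,.13): print(z,onz(w,322.2,63.5,z).round(4))
hsv=cv2.cvtColor(S["frame"],cv2.COLOR_RGB2HSV);q=cv2.inRange(hsv,(10,70,50),(30,255,255));N,_,st,ce=cv2.connectedComponentsWithStats(q[165:195,280:310])
for i in range(1,N): print(st[i]+[280,165,0,0,0],ce[i]+[280,165])
print(proj(S,(.5797,-.0156,.1225)),proj(S,(.5797,-.0156,.1)), onz(S,291.9,182,.1255))
print(onz(w,275,125,.1))
s=robot.read_state();print(s["tool_pos"],s["orientation"])
```

```text
0.1225 [ 0.5808 -0.0158  0.1225]
0.1255 [ 0.5805 -0.0157  0.1255]
0.13 [ 0.58   -0.0155  0.13  ]
[291 167  19  15  75] [299.10666667 172.90666667]
[301 184   9  11  80] [305.35   188.9625]
[291.51269315 182.05973386] [291.88619571 186.96407541] [ 0.57649367 -0.01443136  0.1255    ]
[0.5612471 0.0221453 0.1      ]
[0.49173298 0.0172487  0.14091288] [-3.08892479e+00  5.72210316e-01 -1.33416021e-03]
```

>>> apply_moves([
  [0,0,0.8],
  [0,0,0.6],
  [0,0,0.4],
  [0,0,0.2],
  [0,0,0],
  [0,0,0],
], twist=[0,0,0,0,0,0])

```text
t: 26.02
tool_pos: [0.4916, 0.0173, 0.1206]
orientation: [-3.089, 0.572, -0.001]
force: [0.0, 0.1, -1.1]
opening: 0.022
gripper_force: 50.0
```

>>> apply_moves([
  [0,0,0.1],
  [0,0,0.1],
  [0,0,0],
], twist=[0,0,0])

```text
t: 26.4
tool_pos: [0.4914, 0.0173, 0.1185]
orientation: [-3.089, 0.572, -0.0]
force: [-0.9, 1.3, 0.0]
opening: 0.0218
gripper_force: 50.0
```

>>> apply_moves([
  [0,0,0.1],
  [0,0,0.1],
  [0,0,0],
], twist=[0,0,0])

```text
t: 26.78
tool_pos: [0.4914, 0.0173, 0.1164]
orientation: [-3.089, 0.572, -0.0]
force: [-0.3, -0.7, -0.2]
opening: 0.0217
gripper_force: 50.0
```

```bash
cat > f.py <<'E'
from h import *
A=[]
for i in range(5):
    c=robot.read_camera("wrist"); s=robot.read_state(); A.append(np.r_[s["tool_pos"],s["force"],s["wrist_torque"]])
A=np.array(A);print(s["t"],A.mean(0).round(4),A.std(0).round(4))
np.save("pics/last.npy",c,allow_pickle=True)
hsv=cv2.cvtColor(c["frame"],cv2.COLOR_RGB2HSV);q=cv2.inRange(hsv,(10,70,50),(30,255,255));ys,xs=np.nonzero(q[30:110,295:350]);print("brass",xs.min()+295,xs.max()+295,ys.min()+30,ys.max()+30,len(xs))
E
python3 f.py
```

```text
27.025 [ 0.4914  0.0173  0.1165 -0.4266 -0.0126  0.1366  0.0441 -0.0112 -0.0041] [0.     0.     0.     0.2814 0.4106 0.394  0.0165 0.0132 0.0228]
brass 309 335 55 70 71
```

>>> apply_moves([
  [0,0,0.15],
  [0,0,0],
  [0,0,0],
  [0,0,0],
  [0,0,0],
  [0,0,0],
], twist=[0,0,0,0,0,0])

```text
t: 27.78
tool_pos: [0.4914, 0.0174, 0.115]
orientation: [-3.089, 0.572, -0.0]
force: [-0.8, 0.7, -0.1]
opening: 0.0217
gripper_force: 50.0
```

```bash
python3 f.py
python3 - <<'E'
from h import *
c=np.load("pics/last.npy",allow_pickle=True).item()
s=robot.read_state()
print(onz(c,322.2,62.5,.105)); u=proj(c,(.5797,-.0156,.1)); print(u,[(b[0],b[2]) for b in blobs(c,"red",[300,350,30,110],.1)[0]])
print([(b[0],b[2]) for b in blobs(c,"blue",[230,320,60,180],.1)[0]])
E
```

```text
28.025 [ 0.4914  0.0173  0.115  -0.2104  0.5658  0.5946  0.0465 -0.0878  0.0069] [0.     0.     0.     0.4354 0.4964 0.2774 0.0427 0.05   0.0462]
brass 308 335 54 69 78
[ 0.57981165 -0.0153334   0.105     ]
[322.80002611  63.71824029] [(array([303,  49,   6,  12,  26], dtype=int32), array([ 0.5871, -0.0091,  0.1   ])), (array([330,  49,  11,  33, 175], dtype=int32), array([ 0.576, -0.021,  0.1  ])), (array([310,  78,   4,   4,  13], dtype=int32), array([ 0.5748, -0.0077,  0.1   ]))]
[(array([ 251,  108,   37,   38, 1093], dtype=int32), array([0.5612, 0.0222, 0.1   ]))]
```

>>> apply_moves([
  [0,0,0],
  [0,0,0],
  [0,0,-0.6],
  [0,0,-1.2],
  [0,0,-0.7],
  [-0.8,-0.7,0],
  [-1.5,-1.4,0],
  [-0.8,-0.7,0],
], twist=[0,0,0,0,0,0,0,0])

```text
t: 29.02
tool_pos: [0.4716, 0.0556, 0.1396]
orientation: [-3.089, 0.571, 0.001]
force: [0.1, 0.3, -1.7]
opening: 0.0214
gripper_force: 50.0
```

>>> apply_moves([
  [0,0,0],
  [0,0,0.9],
  [0,0,0.7],
  [0,0,0],
  [0,0,0],
], twist=[0,0,0,0,0])

```text
t: 29.65
tool_pos: [0.4725, 0.0544, 0.1238]
orientation: [3.089, -0.573, -0.001]
force: [-0.4, -0.2, -1.1]
opening: 0.0214
gripper_force: 50.0
```

```bash
python3 f.py
cat > g.py <<'E'
from h import *
import sys
k,x,y=sys.argv[1],float(sys.argv[2]),float(sys.argv[3])
c=np.load("pics/last.npy",allow_pickle=True).item()
print("dot px",proj(c,(x,y,.1)).round(1),[(b[0],b[2]) for b in blobs(c,k,[290,355,25,115],.1)[0]]); s=robot.read_state()
z=s["tool_pos"][2]-.0184
print("foot",onz(c,322,62.5,z+.005).round(4)); print(togo((0,0,0))[2])
E
python3 g.py blue .5609 .0221
```

```text
29.9 [ 4.7270e-01  5.4500e-02  1.2420e-01  2.3640e-01 -3.5680e-01 -1.3134e+00
  5.3700e-02  1.2600e-02  7.0000e-04] [0.000e+00 0.000e+00 1.000e-04 4.169e-01 3.287e-01 2.750e-01 2.730e-02
 4.570e-02 1.930e-02]
brass 309 335 57 70 61
dot px [322.   66.3] [(array([330,  53,  10,  30, 155], dtype=int32), array([0.5567, 0.0163, 0.1   ])), (array([305,  54,   5,   7,  18], dtype=int32), array([0.5681, 0.0278, 0.1   ])), (array([310,  79,   2,   3,   4], dtype=int32), array([0.5567, 0.0303, 0.1   ]))]
foot [0.5615 0.0218 0.1108]
-1.937
```

>>> apply_moves([
  [0,0,0.4],
  [0,0,0.2],
  [0,0,0.2],
  [0,0,0.15],
  [0,0,0],
  [0,0,0],
  [0,0,0],
  [0,0,0],
], twist=[0,0,0,0,0,0,0,0])

```text
t: 30.9
tool_pos: [0.4725, 0.0546, 0.1145]
orientation: [-3.089, 0.572, -0.0]
force: [-0.8, 0.2, 0.6]
opening: 0.0216
gripper_force: 50.0
```

```bash
python3 f.py;python3 g.py blue .5609 .0221
```

```text
31.15 [ 0.4725  0.0546  0.1145 -0.9957  0.7083  1.3077  0.1003  0.093  -0.0244] [0.     0.     0.     0.5459 0.3786 0.3978 0.0174 0.0107 0.0373]
brass 309 335 55 69 62
dot px [321.9  63.7] [(array([304,  48,   6,  10,  26], dtype=int32), array([0.5683, 0.0275, 0.1   ])), (array([330,  48,  11,  34, 183], dtype=int32), array([0.557 , 0.0162, 0.1   ])), (array([309,  75,   5,   7,  26], dtype=int32), array([0.5566, 0.0295, 0.1   ]))]
foot [0.5613 0.0219 0.1011]
-1.937
```

>>> apply_moves([
  [0,0,0],
  [0,0,0],
  [0,0,0],
  [0,0,0],
  [0,0,-0.6],
  [0,0,-1.2],
  [0,0,-0.7],
  [0,0,0],
], twist=[0,0,0,0,0,0,0,0])

```text
t: 32.15
tool_pos: [0.4732, 0.0546, 0.1405]
orientation: [-3.089, 0.572, -0.003]
force: [0.4, 1.2, -1.7]
opening: 0.0213
gripper_force: 50.0
```

>>> apply_moves([
  [1,0.6,0],
  [2.3,1.4,0],
  [2.3,1.4,0],
  [2,1.4,0],
  [1,0.6,0],
  [0,0,0.9],
  [0,0,0.7],
  [0,0,0],
], twist=[0,0,0,0,0,0,0,0])

```text
t: 33.15
tool_pos: [0.5322, -0.0259, 0.1221]
orientation: [-3.089, 0.571, 0.004]
force: [0.9, 0.8, -1.8]
opening: 0.0215
gripper_force: 50.0
```

```bash
python3 f.py;python3 g.py green .6220 -.0589
```

```text
33.4 [ 0.5332 -0.0262  0.1234 -0.1337  0.0729 -1.1357  0.0384  0.029  -0.0238] [3.000e-04 2.000e-04 4.000e-04 5.073e-01 3.303e-01 3.160e-01 9.400e-03
 3.390e-02 1.910e-02]
brass 309 335 56 70 66
dot px [322.2  65.6] [(array([305,  52,   4,   8,  21], dtype=int32), array([ 0.6294, -0.053 ,  0.1   ])), (array([330,  52,  10,  30, 139], dtype=int32), array([ 0.6183, -0.0648,  0.1   ]))]
foot [ 0.6224 -0.059   0.1105]
-1.937
```

>>> apply_moves([
  [0,0,0.3],
  [0,0,0.2],
  [0,0,0.2],
  [0,0,0.15],
  [0,0,0],
  [0,0,0],
  [0,0,0],
  [0,0,0],
], twist=[0,0,0,0,0,0,0,0])

```text
t: 34.4
tool_pos: [0.5335, -0.0266, 0.115]
orientation: [3.089, -0.572, 0.0]
force: [-0.7, 1.5, 0.6]
opening: 0.0216
gripper_force: 50.0
```

```bash
python3 f.py;python3 g.py green .6220 -.0589
```

```text
34.65 [ 0.5335 -0.0266  0.115  -1.2848  0.7198  0.1564  0.1215  0.0543  0.0018] [0.     0.     0.     0.3625 0.5028 0.5219 0.0128 0.0158 0.0202]
brass 309 335 55 69 65
dot px [321.4  63.7] [(array([303,  47,   6,  11,  37], dtype=int32), array([ 0.6297, -0.0536,  0.1   ])), (array([330,  50,  10,  30, 136], dtype=int32), array([ 0.6182, -0.0649,  0.1   ])), (array([308,  77,   6,   4,  14], dtype=int32), array([ 0.6176, -0.0513,  0.1   ]))]
foot [ 0.6223 -0.0593  0.1015]
-1.937
```

>>> apply_moves([
  [0,0,0],
  [0,0,0],
  [0,0,0],
  [0,0,0],
  [0,0,-0.6],
  [0,0,-2],
  [0,0,-3],
  [0,0,-1.2],
], twist=[0,0,0,0,0,0,0,0])

```text
t: 35.65
tool_pos: [0.5345, -0.0268, 0.1851]
orientation: [-3.089, 0.572, -0.005]
force: [-0.6, 1.0, -1.3]
opening: 0.0219
gripper_force: 50.0
```

>>> apply_moves([
  [0.3,1.5,0],
  [0.6,3.5,0],
  [0.7,4,0],
  [0.8,4.2,0],
  [0.7,4,0],
  [0.7,3.5,0],
  [0.4,2.5,0],
  [0.2,1,0],
], twist=[0,0,0,0,0,0,0,0])

```text
t: 36.65
tool_pos: [0.4862, -0.2699, 0.1812]
orientation: [-3.088, 0.575, 0.004]
force: [-0.3, 0.8, -1.1]
opening: 0.0213
gripper_force: 50.0
```

>>> apply_moves([
  [0,0,1],
  [0,0,2],
  [0,0,1],
  [0,0,0],
  [0,0,0],
  [0,0,0],
], twist=[0,0,0,0,0,0])

```text
t: 37.4
tool_pos: [0.4884, -0.2685, 0.1438]
orientation: [3.089, -0.572, 0.002]
force: [0.1, -0.3, -0.9]
opening: 0.0216
gripper_force: 50.0
```

```bash
python3 f.py
python3 - <<'E'
from h import *
s=robot.read_state();print(togo((.4879,-.2684,.0404),1.2045),s["orientation"])
c=np.load("pics/last.npy",allow_pickle=True).item()
r,m=blobs(c,"yellow",(250,400,100,300),.22,20)
for v in range(180,300,30):
    x=np.nonzero(m[v])[0]; print(v,x.min(),x.max(),end="; ")
E
```

```text
37.65 [ 0.4882 -0.2685  0.1435  0.0384 -0.216  -1.2002  0.0792 -0.0044  0.0127] [1.000e-04 0.000e+00 2.000e-04 7.084e-01 5.154e-01 4.821e-01 3.440e-02
 2.980e-02 3.970e-02]
brass 308 336 55 71 121
(array([-0.02, -0.  , 10.28]), np.float64(0.0), np.float64(-1.937)) [ 3.08884780e+00 -5.72127430e-01  7.32552776e-04]
180 299 346; 210 296 349; 240 297 348; 270 298 348;
```

>>> apply_moves([
  [0,0,1.5],
  [0,0,2.2],
  [0,0,2.2],
  [0,0,1.6],
  [0,0,1.0],
  [0,0,0.7],
  [0,0,0.4],
  [0,0,0.4],
], twist=[0,0,0,0,0,0,0,0])

```text
t: 38.65
tool_pos: [0.4883, -0.2687, 0.0433]
orientation: [3.089, -0.572, 0.002]
force: [0.8, 0.3, -1.4]
opening: 0.0214
gripper_force: 50.0
```

>>> apply_moves([
  [0,0,0.2],
  [0,0,0],
  [0,0,0],
], twist=[0,0,0])

```text
t: 39.02
tool_pos: [0.488, -0.2684, 0.0412]
orientation: [3.089, -0.572, 0.001]
force: [-0.5, 0.9, -1.7]
opening: 0.0217
gripper_force: 50.0
```

```bash
python3 f.py
```

```text
39.275 [ 0.488  -0.2684  0.0411 -0.4487 -0.1705 -1.3103  0.066   0.0131  0.0079] [0.000e+00 0.000e+00 1.000e-04 2.678e-01 5.688e-01 1.095e-01 1.100e-02
 2.160e-02 2.030e-02]
brass 308 336 55 71 122
```

Still about 0.7 mm above the seats. I'll lower to contact and release.

>>> apply_moves([
  [0,0,0.07],
  [0,0,0.03],
  [0,0,0],
  [0,0,0],
], twist=[0,0,0,0], squeeze=10)

```text
t: 39.78
tool_pos: [0.488, -0.2684, 0.0406]
orientation: [3.089, -0.572, 0.0]
force: [-2.9, 2.4, 5.8]
opening: 0.022
gripper_force: 10.0
```

>>> apply_moves([
  [0,0,0],
  [0,0,0],
  [0,0,0],
  [0,0,0],
  [0,0,0],
  [0,0,0],
], twist=[0,0,0,0,0,0], gripper=5)

```text
t: 40.52
tool_pos: [0.4879, -0.2684, 0.0399]
orientation: [3.089, -0.572, -0.0]
force: [0.4, 0.4, 0.4]
opening: 0.05
gripper_force: 0.0
```

>>> apply_moves([
  [0,0,-2],
  [0,0,-3],
  [0,0,-4],
  [0,0,-5],
  [0,0,-5],
  [0,0,-5],
  [0,0,-4],
  [0,0,0],
], twist=[0,0,0,0,0,0,0,0])

```text
t: 41.52
tool_pos: [0.4893, -0.2693, 0.3264]
orientation: [3.085, -0.571, 0.014]
force: [-0.3, 0.0, 0.5]
opening: 0.0502
gripper_force: 0.0
```

>>> apply_moves([
  [0,0,0],
  [0,0,0],
], twist=[0,0])

```text
t: 41.78
tool_pos: [0.4872, -0.2679, 0.3185]
orientation: [-3.088, 0.572, 0.003]
force: [0.8, 0.6, -0.1]
opening: 0.0501
gripper_force: 0.0
```

Run:
```python
from h import *
w=shot("wrist","w20");S=shot("side","s20");s=robot.read_state();print(s["tool_pos"],s["t"],s["opening"],s["force"])
r,m=blobs(w,"yellow",(200,460,0,330),.084,20); print(r)
ys,xs=np.nonzero(m);P=np.array([onz(w,x,y,.084)[:2] for x,y in zip(xs,ys)])*1000
R=cv2.minAreaRect(P.astype(np.float32));print(R)
a=blobs(S,"yellow",(330,400,140,200),.084)[0];b=blobs(load("s6"),"yellow",(330,400,140,200),.084)[0];print(a,b)
print([(p,proj(w,p).round(0)) for p in [(.5769,-.3025,.025)]],brass(w,(.5769,-.3025,.025),20),brass(load("w6"),(.5769,-.3025,.025),20))
```

```text
[ 0.4873148  -0.26796824  0.31850715] 41.875 0.04985941279014544 [-0.34197689 -0.01239057 -0.75566785]
[(array([ 314,  131,   19,  108, 1496], dtype=int32), array([323.1, 190.1]), array([ 0.4674, -0.2593,  0.084 ]))]
((471.3190002441406, -260.6781005859375), (21.033374786376953, 128.7853546142578), 69.34322357177734)
[(array([351, 158,  23,  26, 170], dtype=int32), array([363.1, 172.2]), array([ 0.4549, -0.2524,  0.084 ]))] [(array([351, 158,  24,  26, 180], dtype=int32), array([363.7, 172.3]), array([ 0.4528, -0.2532,  0.084 ]))]
[((0.5769, -0.3025, 0.025), array([324.,  88.]))] (array([324. ,  87.7]), np.int64(29), (np.int64(318), np.int64(330), np.int64(84), np.int64(91))) (array([323.6,  90.6]), np.int64(27), (np.int64(318), np.int64(330), np.int64(87), np.int64(94)))
```

```bash
python3 -c "
from plant import robot
print(robot.close_job())"
```

```text
the job is handed in; nothing more can be done
None
```

I swung the ring clear of the plate, pressed the probe on the red, blue and green dots in that order for about a second each, laid it back in its cradle and handed the job in at about 42 s; no score came back.

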